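# File the tea carton in the third gap

### The job

Starting from the end of the tea rack that has the red post, count the gaps with a fingertip along the rail on top of the back wall, touching the rail behind the first, the second and the third gap in turn, and no further. Then push the yellow tea carton, keeping it standing on the counter and never lifting it, into that third gap until it is fully home against the back wall. Leave the other cartons, the jar and the can alone, and finish with the fingers clear.

Things in the scene. Friction and masses are not known exactly. Their poses are not given: they have to be found in the camera images.
- rack: Fixed tea rack: seven upright green dividers (6 mm thick, 45 tall, rounded noses) before a dark wooden back wall make six gaps 48 mm wide, 54 mm centre to centre, open at top and front, no floor. Origin on the counter mid-rack; +x from the open front to the back wall, +y along the row. Divider ends at x = -45 mm, back wall's face at x = +37, 330 mm long; turned up to 0.12 rad from facing the robot.
- red_post: Fixed red round post, 20 mm diameter (26 mm at the cap), 95 mm tall, standing at one end of the rack's back wall, 176 mm from the rack's middle; the gaps are counted from this end. Origin on the counter. It may be at either end.
- grey_post: Fixed grey post like the red one, at the other end of the rack. Origin on the counter.
- tea: Loose yellow tea carton with paper-coloured panels, 90 long (x) x 40 wide (y) x 60 mm tall, about 0.16 kg, standing on the counter in front of the rack, its length roughly pointing into the rack. Origin at the centre of its underside. Fully home in a gap its end is against the back wall and it sticks out 8 mm beyond the divider ends.
- blue_carton: Blue carton of the same size standing fully home in the second gap from one end of the rack; leave alone. Origin at the centre of its underside.
- orange_carton: Orange carton of the same size standing fully home in the second gap from the other end; leave alone. Origin at the centre of its underside.
- sugar_jar: Glass sugar jar, 72 mm diameter, 110 mm tall, on the counter to one side of the work; leave alone. Origin at the centre of its underside.
- can: Red drinks can, 66 mm diameter, 115 mm tall, on the counter to the other side of the work; leave alone. Origin at the centre of its underside.
- rail_a: Piece of the bare metal rail on top of the back wall, behind the gap at the rack's +y end: fixed and rigid, 53 mm along the row, 18 mm wide, flat top 85 mm above the counter, a 1 mm joint to the next piece. Origin at the centre of its top face, axes as the rack's.
- gap_a (a point): Point on the counter in the gap at the rack's +y end, where the centre of a carton's underside lies when it is fully home. Axes as the rack's.
- rail_b: Piece of the bare metal rail on top of the back wall, behind the gap second from the +y end: fixed and rigid, 53 mm along the row, 18 mm wide, flat top 85 mm above the counter, a 1 mm joint to the next piece. Origin at the centre of its top face, axes as the rack's.
- gap_b (a point): Point on the counter in the gap second from the +y end, where the centre of a carton's underside lies when it is fully home. Axes as the rack's.
- rail_c: Piece of the bare metal rail on top of the back wall, behind the gap third from the +y end: fixed and rigid, 53 mm along the row, 18 mm wide, flat top 85 mm above the counter, a 1 mm joint to the next piece. Origin at the centre of its top face, axes as the rack's.
- gap_c (a point): Point on the counter in the gap third from the +y end, where the centre of a carton's underside lies when it is fully home. Axes as the rack's.
- rail_d: Piece of the bare metal rail on top of the back wall, behind the gap third from the -y end: fixed and rigid, 53 mm along the row, 18 mm wide, flat top 85 mm above the counter, a 1 mm joint to the next piece. Origin at the centre of its top face, axes as the rack's.
- gap_d (a point): Point on the counter in the gap third from the -y end, where the centre of a carton's underside lies when it is fully home. Axes as the rack's.
- rail_e: Piece of the bare metal rail on top of the back wall, behind the gap second from the -y end: fixed and rigid, 53 mm along the row, 18 mm wide, flat top 85 mm above the counter, a 1 mm joint to the next piece. Origin at the centre of its top face, axes as the rack's.
- gap_e (a point): Point on the counter in the gap second from the -y end, where the centre of a carton's underside lies when it is fully home. Axes as the rack's.
- rail_f: Piece of the bare metal rail on top of the back wall, behind the gap at the rack's -y end: fixed and rigid, 53 mm along the row, 18 mm wide, flat top 85 mm above the counter, a 1 mm joint to the next piece. Origin at the centre of its top face, axes as the rack's.
- gap_f (a point): Point on the counter in the gap at the rack's -y end, where the centre of a carton's underside lies when it is fully home. Axes as the rack's.

How it is judged:
By the outcome, as a careful person would: the job done as asked, in the order asked, and still so for the second after the job is handed in, with the robot touching nothing.
It also fails if it takes over 70 s, if anything falls off the work surface, if the arm or the gripper's body presses on something with over 40 N, if the wrist force passes 120 N, or if a joint passes its speed limit or range.

### The arm

A 6-joint arm with a two-finger parallel gripper is mounted at the origin on the work surface. World frame = base frame: x ahead of the robot, y to its left, z up, the work surface at z = 0. Lengths are in m, angles in rad, forces in N, time in s.
With the tool pointing down it reaches from about 0.375 to 0.975 m from the base axis. Payload 3.8 kg.
Tool frame: the origin (TCP) lies midway between the tips of the shut fingers; the grasp point (between the pads) lies 19 mm behind it; y points along the fingers, z is the direction in which the jaws open and shut, and the axes are right-handed (so a half turn about y gives the same grasp; the last joint's range is limited). The gripper opens to 88 mm and grips with 3 to 60 N. Pads are 18 mm wide; open, the fingers measure 123 mm over their backs; the gripper's body (75 mm by 187 mm) begins 45 mm behind the grasp point.
Start: joints at [-1.295, 0.264, 1.604, -0, 1.274, -0.037], TCP at [0.208, -0.642, 0.239] pointing down, gripper open.
Joint ranges: [-2.63, 2.63], [-0.94, 2.18], [0.31, 2.57], [-1.31, 4.45], [0, 2.66], [-2.55, 2.55]. Speed limits (rad/s): [2.57, 2.57, 3.14, 3.14, 3.14, 3.14].

### API

Orientations are given as [roll, pitch, yaw] about the fixed x, y, z axes, in that order (R = Rz(yaw) Ry(pitch) Rx(roll)).
In Python, from plant import ctrl, camera, camera_model gives the robot as it stands.
- The arm moves only by the tool step_arm, never from a script. Its arguments are lists of equal length, an entry for each row: "claw": the opening, from 0 (shut) to 1 (fully open); "dp": the shift along the tool's x, y, z in units of 0.25 m (1.0 is 0.25 m), a list of three; "twist": the turn, a rotation vector about the tool's x, y, z in units of pi/2 rad (1.0 is pi/2 rad), a list of three. A call has 1 to 8 rows; each row is the pose to reach, as a shift and turn from the pose measured when the call began, along the tool's axes at that moment; what a row does not reach only later rows make up. A row lasts 1/8 s, in which the tool goes at most 62.5 mm and 10.7 degrees, less where a joint would pass 70% of its speed; a pose out of reach is approached as far as the arm can. A call with a number of a shift or a turn outside -1 to 1 is refused whole. A call with a gripper value outside its range is refused whole. The fingers move at their own pace and stop on an object; "squeeze" is the grip in N (left out, the last holds). Time passes only in rows, so rows that repeat a pose let the fingers close. It gives the time, the measured TCP pose, the force and the opening at its end, in the units of the state.
- ctrl.get_obs(): the state, without advancing time (a new reading comes with each control period).
- camera(name): name is "scene" or "top" or "wrist"; returns (picture, depth): 400x640x3 uint8, red, green, blue; 400x640 float32, m along the optical axis (not along the pixel's ray), 0 where there is no reading.
- camera_model(name): a dict with "K" (3x3 intrinsics, pixels), "extrinsics" (4x4, takes a point from world to camera coordinates); the wrist camera has in their place "T_tool_cam" (4x4, takes a point from camera to tool coordinates, whose origin is the TCP and whose axes are the tool frame's). Camera axes: x right, y up, looking along -z (the intrinsics and any distortion apply to the point x, -y, -z); pixel columns grow to the right and rows downward; lengths in m; the calibration is good to about 2 mm. A picture is of the moment at which its call begins: read the wrist's pose just before it. camera_model takes no time and is no camera call.
- ctrl.hand_in(): hands the job in, once; it reports no verdict.
The state is a dict: "clock": time; "q": joint angles; "joint_vel": joint speeds; "joint_torque": joint torques, N m; "eef_pos": TCP position; "tool_rot": TCP orientation; "contact_force": force on the tool from outside, world axes, zero at the start; "moment": the same for the moment, N m; "width": finger opening in m.
Only numpy, scipy, OpenCV 4.12 (cv2) and the standard library are available. Lean on these libraries where they do the work, as an engineer would, in place of code of your own. Each camera call takes 0.05 s, during which the arm holds its last target. There are 200 camera calls.

## Working session

There is one attempt and no reset: what is moved stays moved. The work goes in short steps, Python scripts to look and compute and a tool call to move; the robot and the scene stay as the last step left them, time stands still between calls to the robot, and variables do not carry over. Pictures are saved under pics/ and viewed, about 8 in all and at most 12, crops included, and the job is handed in when it is done.

Besides the shell and the picture viewer there is one more tool, called after "Emit:" as name(argument=value, ...) on one line, values as JSON. step_arm: Moves the arm, as the interface text tells. Shifts and turns lie within -1 to 1; 1 stands for 0.25 m of shift or pi/2 rad of turn. Its arguments: {"type":"object","properties":{"claw":{"type":"array"},"dp":{"type":"array"},"twist":{"type":"array"},"squeeze":{"type":"number"}},"required":["claw","dp","twist"]}

```bash
ls; mkdir -p pics; python3 - <<'E'
from plant import ctrl,camera,camera_model
import cv2,numpy as np
print(ctrl.get_obs())
for n in("scene","top"):
    p,d=camera(n); np.savez(f"pics/{n}0.npz",p=p,d=d); cv2.imwrite(f"pics/{n}0.png",p[:,:,::-1]); print(n,camera_model(n))
print(camera_model("wrist"))
a=cv2.imread("pics/top0.png");b=cv2.imread("pics/scene0.png")
E
```

```text
pics
{'clock': 0.0, 'q': array([-1.29486055e+00,  2.64749258e-01,  1.60536327e+00, -2.11741733e-05,
        1.27367822e+00, -3.68616062e-02]), 'joint_vel': array([ 3.59060900e-04, -1.32740881e-04,  7.79266251e-04,  6.86151912e-04,
        7.54780813e-05, -2.24490918e-03]), 'joint_torque': array([ 1.00849520e-04, -5.02111030e+01, -3.56871521e+01,  7.26829469e-02,
        2.92301533e-02, -1.67237658e-04]), 'eef_pos': array([ 0.20753704, -0.64156575,  0.23739641]), 'tool_rot': array([-1.57299367e+00,  6.07877431e-05, -2.82878911e+00]), 'contact_force': array([0.53508027, 0.41810166, 0.24022188]), 'moment': array([-0.01465612, -0.00696193, -0.01004518]), 'width': 0.08812705532639364}
scene {'K': array([[455.41972894,   0.        , 317.28351321],
       [  0.        , 455.41972894, 204.31427257],
       [  0.        ,   0.        ,   1.        ]]), 'extrinsics': array([[-0.13194847,  0.99125   ,  0.0036096 ,  0.1010924 ],
       [-0.64233975, -0.08827622,  0.76131922,  0.29515904],
       [ 0.75497632,  0.09813632,  0.6483672 , -1.60318948],
       [ 0.        ,  0.        ,  0.        , 
[... 257 characters left out ...]
      [ 0.99418031, -0.01374387,  0.10684859, -0.57239508],
       [-0.10689704, -0.00283789,  0.99426605, -1.21037221],
       [ 0.        ,  0.        ,  0.        ,  1.        ]])}
{'K': array([[313.83600023,   0.        , 316.46496963],
       [  0.        , 313.83600023, 202.65663326],
       [  0.        ,   0.        ,   1.        ]]), 'T_tool_cam': array([[ 3.19833640e-04, -9.45375463e-01, -3.25983329e-01,
        -8.45578441e-02],
       [-1.05385881e-04,  3.25983312e-01, -9.45375517e-01,
        -1.46359992e-01],
       [ 9.99999943e-01,  3.36716934e-04,  4.63120320e-06,
         4.17966129e-04],
       [ 0.00000000e+00,  0.00000000e+00,  0.00000000e+00,
         1.00000000e+00]])}
```

View pics/top0.png

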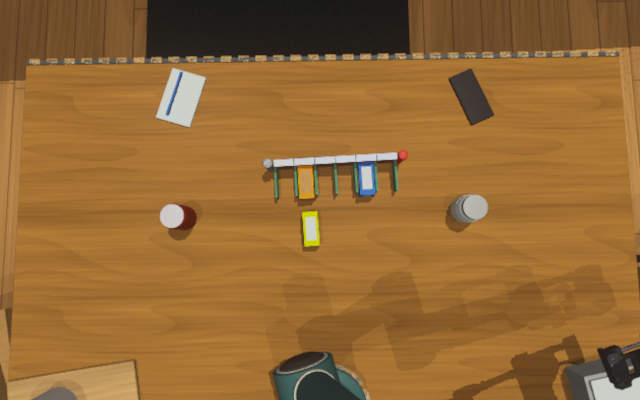

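View pics/scene0.png

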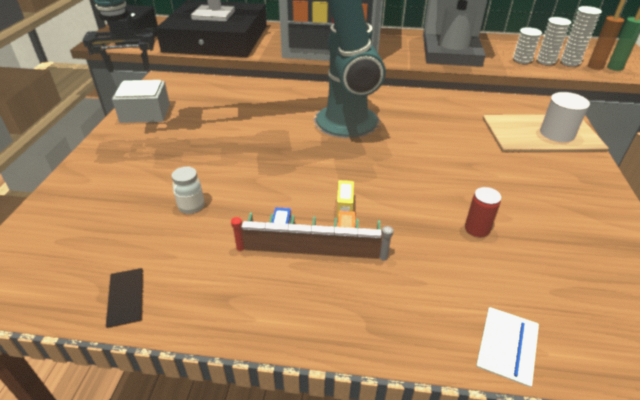

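Top view: the red post is at (402,155), which is the −y end, and the grey post is at (267,163). Blue is in the 2nd gap from red, orange in the 5th. The third gap is at about column 346 (gap_d, rails f→e→d). The tea carton is at (311,229), in front of the orange one. Next I measure from depth.

```bash
cat > h.py <<'E'
import numpy as np,cv2
from plant import ctrl,camera,camera_model
def cloud(n,d):
    m=camera_model(n);K=m["K"];v,u=np.mgrid[:d.shape[0],:d.shape[1]]
    P=np.stack([(u-K[0,2])/K[0,0]*d,-(v-K[1,2])/K[1,1]*d,-d],-1)
    E=m["extrinsics"];W=(P-E[:3,3])@E[:3,:3]; W[d==0]=np.nan; return W
def rect(pts):
    r=cv2.minAreaRect((pts[:,:2]*1000).astype(np.float32)); return np.round(r[0],1),np.round(r[1],1),round(r[2],2)
E
python3 - <<'E'
from h import *
for n in("top","scene"):
    z=np.load(f"pics/{n}0.npz");p=z["p"].astype(int);W=cloud(n,z["d"])
    X,Y,Z=W[...,0],W[...,1],W[...,2]
    box=(X>.35)&(X<.9)&(abs(Y)<.35)
    tab=(X>.4)&(X<.55)&(Y>.05)&(Y<.1);print(n,"table z",np.nanmedian(Z[tab]))
    r,g,b=p[...,0],p[...,1],p[...,2]
    rail=box&(abs(Z-.085)<.008)&(np.ptp(p,-1)<40)&(r>140)&(abs(Y)<.2)&(X>.6)
    q=W[rail];print("rail",len(q),q.mean(0),rect(q)); s=np.polyfit(q[:,1],q[:,0],1);print("x=%.4f*y+%.4f"%tuple(s))
    for nm,m in(("yellow",(r>170)&(g>160)&(b<90)),("blue",(b>r+60)&(b>g+30)),("orange",(r>180)&(g<150)&(b<80)&(g>80)),("red",(r>130)&(g<60)&(b<60)),("green",(g>r+25)&(g>b+10))):
        q=W[box&m&(Z>.03)&(Z<.13)]
        if nm=="red":q=q[(q[:,1]<0)]
        if nm in("yellow","blue","orange"): q=q[abs(q[:,2]-.06)<.006]
        if nm=="green": q=q[abs(q[:,2]-.045)<.008]
        if len(q)>3: print(nm,len(q),q.mean(0).round(4),rect(q))
E
```

```text
top table z -0.0001605116683113272
rail 835 [ 0.64923647 -0.02816314  0.08477545] (array([649.1, -20.7]), array([ 19.2, 349.6]), 2.58)
x=-0.0466*y+0.6479
yellow 246 [0.474  0.0346 0.0597] (array([515.5,  37.1]), array([177.3,  38.9]), 3.67)
blue 237 [ 0.5997 -0.1145  0.0597] (array([ 602.4, -115.2]), array([87.4, 39.6]), 2.73)
orange 77 [0.5914 0.0501 0.0596] (array([592.3,  46.3]), array([81.3, 38.6]), 2.83)
red 7 [ 0.6509 -0.202   0.0936] (array([ 650.8, -201.4]), array([20.2,  5.9]), 50.34)
green 390 [ 0.6016 -0.0354  0.0446] (array([604.4, -34.4]), array([ 79.3, 329.2]), 2.65)
scene table z 0.0015762115947389648
rail 1005 [ 0.65338515 -0.02839618  0.08508137] (array([651.3, -22.4]), array([ 24.7, 342.9]), 3.04)
x=-0.0460*y+0.6521
yellow 47 [0.553  0.0435 0.0599] (array([559.1,  44.4]), array([87.8, 39.5]), 5.53)
blue 94 [ 0.5817 -0.1136  0.0612] (array([ 589.3, -114.2]), array([56.7, 39.1]), 1.31)
red 24 [ 0.6689 -0.205   0.0574] (array([ 669.2, -205. ]), array([6. , 6.1]), 23.07)
green 90 [ 0.5822 -0.0352  0.0462] (array([583.4, -34.1]), array([ 32.9, 326.5]), 2.88)
```

```bash
python3 - <<'E'
from h import *
z=np.load("pics/top0.npz");p=z["p"].astype(int);W=cloud("top",z["d"]);X,Y,Z=W[...,0],W[...,1],W[...,2]
q=W[(X>.38)&(X<.545)&(Y>-.03)&(Y<.1)&(abs(Z-.06)<.008)]
print("tea",len(q),q.mean(0),rect(q),q.min(0),q.max(0))
for lo in(.43,.45,.47,.49):
    s=q[(q[:,0]>lo)&(q[:,0]<lo+.02)];print(lo,s[:,1].min(),s[:,1].max())
E
```

```text
tea 524 [0.47071999 0.03473691 0.05969118] (array([471. ,  34.8]), array([89.7, 39.9]), 3.7) [0.42582632 0.01217728 0.05217782] [0.5168272  0.05613044 0.06733143]
0.43 0.012177275364221586 0.05133249165724901
0.45 0.014343027508011603 0.0538449768462787
0.47 0.016609016082528315 0.05363885232645555
0.49 0.016548177828246097 0.056130443399826396
```

```bash
cat >> h.py <<'E'
from scipy.spatial.transform import Rotation as Ro
TH=.0463; O=np.array([.607,-.034])
def rk(x,y): c,s=np.cos(TH),np.sin(TH); return O+[c*x-s*y,s*x+c*y]
def go(*T,yaw=TH-np.pi):
    o=ctrl.get_obs();R=Ro.from_euler("xyz",o["tool_rot"]);D=Ro.from_euler("xyz",[-np.pi/2,0,yaw])
    print("t",o["clock"],"tcp",o["eef_pos"].round(4),"rpy",o["tool_rot"].round(4),"F",o["contact_force"].round(2),"w",round(o["width"],4))
    print(" twist",((R.inv()*D).as_rotvec()/(np.pi/2)).round(3))
    for t in T: print(" ",np.round(t,4),"dp",(R.inv().apply(np.array(t)-o["eef_pos"])/.25).round(3))
E
echo ok
```

```text
ok
```

Emit:
step_arm(claw=[0, 0, 0, 0, 0, 0], dp=[[-0.96, 0, -0.52], [-0.96, 0, -0.52], [-0.96, 0, -0.52], [-0.96, 0, -0.52], [-0.96, 0, -0.52], [-0.96, 0, -0.52]], twist=[[0, 0.17, 0], [0, 0.17, 0], [0, 0.17, 0], [0, 0.17, 0], [0, 0.17, 0], [0, 0.17, 0]])

```text
clock: 0.85
eef_pos: [0.3968, -0.4425, 0.2374]
tool_rot: [-1.573, -0.001, -3.093]
contact_force: [0.5, 0.0, 0.3]
width: 0.0302
```

```bash
python3 -c "
from h import *
go((.656,-.1668,.2),(.656,-.1668,.12))"
```

```text
t 0.85 tcp [ 0.3968 -0.4425  0.2374] rpy [-1.5734e+00 -1.0000e-03 -3.0925e+00] F [0.47 0.04 0.35] w 0.0302
 twist [0.002 0.002 0.001]
  [ 0.656  -0.1668  0.2   ] dp [-1.09   0.151 -1.05 ]
  [ 0.656  -0.1668  0.12  ] dp [-1.09   0.471 -1.049]
```

Emit:
step_arm(claw=[0, 0, 0, 0, 0, 0, 0], dp=[[-1, 0.1, -1], [-1, 0.1, -1], [-1, 0.1, -1], [-1, 0.1, -1], [-1, 0.1, -1], [-1, 0.1, -1], [-1, 0.1, -1]], twist=[[0.002, 0.002, 0.001], [0.002, 0.002, 0.001], [0.002, 0.002, 0.001], [0.002, 0.002, 0.001], [0.002, 0.002, 0.001], [0.002, 0.002, 0.001], [0.002, 0.002, 0.001]])

```text
clock: 1.72
eef_pos: [0.6353, -0.1794, 0.2116]
tool_rot: [-1.571, -0.001, -3.093]
contact_force: [0.4, 0.1, -0.6]
width: 0.0004
```

```bash
python3 -c "
from h import *
go((.657,-.1668,.11),(.657,-.1668,.09))
p,d=camera('wrist');cv2.imwrite('pics/w1.png',p[:,:,::-1])"
```

```text
t 1.725 tcp [ 0.6353 -0.1794  0.2116] rpy [-1.5707e+00 -5.0000e-04 -3.0930e+00] F [ 0.35  0.06 -0.62] w 0.0004
 twist [-0.     0.001  0.   ]
  [ 0.657  -0.1668  0.11  ] dp [-0.089  0.407 -0.046]
  [ 0.657  -0.1668  0.09  ] dp [-0.09   0.487 -0.046]
```

View pics/w1.png

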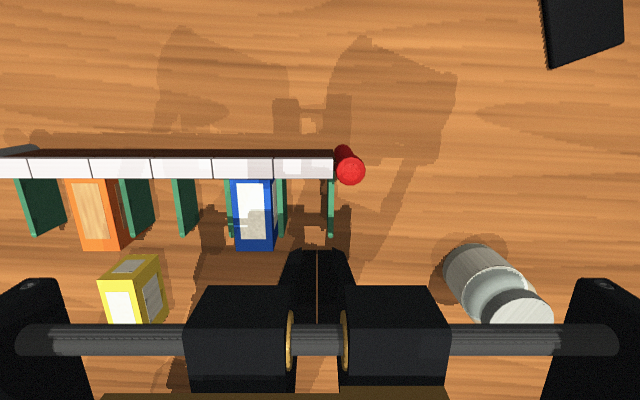

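The wrist view shows rail joints at columns 273, 212 and 150, the rail band at rows 157–179, and the red post at (350,168). I'll check the rail pieces' positions against this.

```bash
python3 -c "
from h import *
m=camera_model('wrist');K=m['K'];T=m['T_tool_cam'];o=ctrl.get_obs();R=Ro.from_euler('xyz',o['tool_rot']).as_matrix()
C=R@T[:3,3]+o['eef_pos']
for u,v in((333,168),(303,168),(273,168),(243,168),(212,168),(181,168),(150,168),(303,157.5),(303,179)):
    r=R@T[:3,:3]@np.array([(u-K[0,2])/K[0,0],-(v-K[1,2])/K[1,1],-1]);print(u,v,(C+r*(.085-C[2])/r[2]).round(4))
print([rk(46,y) for y in(-162,-135,-108,-81,-54,-27,0)])"
```

```text
333 168 [ 0.6578 -0.1951  0.085 ]
303 168 [ 0.6566 -0.1685  0.085 ]
273 168 [ 0.6553 -0.1419  0.085 ]
243 168 [ 0.6541 -0.1154  0.085 ]
212 168 [ 0.6528 -0.0879  0.085 ]
181 168 [ 0.6515 -0.0605  0.085 ]
150 168 [ 0.6503 -0.033   0.085 ]
303 157.5 [ 0.666  -0.1682  0.085 ]
303 179 [ 0.6465 -0.1688  0.085 ]
[array([  54.0556244 , -159.73135298]), array([  52.80597099, -132.76028763]), array([  51.55631758, -105.78922227]), array([ 50.30666417, -78.81815692]), array([ 49.05701076, -51.84709157]), array([ 47.80735735, -24.87602621]), array([46.55770394,  2.09503914])]
```

Emit:
step_arm(claw=[0, 0, 0, 0, 0], dp=[[-0.088, 0.2, -0.042], [-0.088, 0.44, -0.042], [-0.088, 0.46, -0.042], [-0.088, 0.46, -0.042], [-0.088, 0.46, -0.042]], twist=[[0, 0, 0], [0, 0, 0], [0, 0, 0], [0, 0, 0], [0, 0, 0]])

```text
clock: 2.4
eef_pos: [0.6575, -0.171, 0.1006]
tool_rot: [-1.568, 0.004, -3.095]
contact_force: [-0.2, 0.1, 0.1]
width: 0.0005
```

```bash
python3 -c "
from h import *
go((.6565,-.168,.085),(.6565,-.168,.083))"
```

```text
t 2.4 tcp [ 0.6575 -0.171   0.1006] rpy [-1.568   0.0042 -3.0955] F [-0.2   0.14  0.08] w 0.0005
 twist [-0.002 -0.    -0.003]
  [ 0.6565 -0.168   0.085 ] dp [ 0.004  0.062 -0.012]
  [ 0.6565 -0.168   0.083 ] dp [ 0.004  0.07  -0.012]
```

Emit:
step_arm(claw=[0, 0, 0, 0, 0], dp=[[0.004, 0.03, -0.012], [0.004, 0.055, -0.012], [0.004, 0.065, -0.012], [0.004, 0.072, -0.012], [0.004, 0.072, -0.012]], twist=[[-0.002, 0, -0.003], [-0.002, 0, -0.003], [-0.002, 0, -0.003], [-0.002, 0, -0.003], [-0.002, 0, -0.003]])

```text
clock: 3.02
eef_pos: [0.6566, -0.1679, 0.0854]
tool_rot: [-1.571, -0.0, -3.095]
contact_force: [-5.6, 1.8, 13.7]
width: 0.0003
```

First rail touched (13.7 N, z = 0.0854). Next, the second.

Emit:
step_arm(claw=[0, 0, 0, 0, 0, 0, 0, 0], dp=[[0, -0.1, 0], [0, -0.1, -0.06], [0, -0.1, -0.18], [0, -0.1, -0.215], [0, -0.05, -0.215], [0, -0.02, -0.215], [0, -0.005, -0.215], [0, 0.004, -0.215]], twist=[[0, 0, 0], [0, 0, 0], [0, 0, 0], [0, 0, 0], [0, 0, 0], [0, 0, 0], [0, 0, 0], [0, 0, 0]])

```text
clock: 4.03
eef_pos: [0.6533, -0.1148, 0.0854]
tool_rot: [-1.572, -0.003, -3.096]
contact_force: [-8.2, 1.2, 17.1]
width: 0.0008
```

```bash
python3 -c "
from h import *
go((.654,-.1145,.083))"
```

```text
t 4.025 tcp [ 0.6533 -0.1148  0.0854] rpy [-1.5716e+00 -3.0000e-03 -3.0959e+00] F [-8.24  1.15 17.1 ] w 0.0008
 twist [ 0.    -0.     0.002]
  [ 0.654  -0.1145  0.083 ] dp [-0.003  0.01  -0.001]
```

Second rail touched. Next, the third.

Emit:
step_arm(claw=[0, 0, 0, 0, 0, 0, 0, 0], dp=[[-0.003, -0.1, 0], [-0.003, -0.1, -0.06], [-0.003, -0.1, -0.18], [-0.003, -0.1, -0.217], [-0.003, -0.05, -0.217], [-0.003, -0.02, -0.217], [-0.003, -0.005, -0.217], [-0.003, 0.003, -0.217]], twist=[[0, 0, 0.002], [0, 0, 0.002], [0, 0, 0.002], [0, 0, 0.002], [0, 0, 0.002], [0, 0, 0.002], [0, 0, 0.002], [0, 0, 0.002]])

```text
clock: 5.03
eef_pos: [0.6507, -0.0611, 0.0854]
tool_rot: [-1.572, -0.002, -3.097]
contact_force: [-7.8, 2.0, 14.4]
width: 0.0003
```

```bash
python3 -c "
from h import *
go((.652,-.0605,.15),(.471,.035,.15),(.471,.035,.02),yaw=.065-np.pi)"
```

```text
t 5.025 tcp [ 0.6507 -0.0611  0.0854] rpy [-1.5719e+00 -2.3000e-03 -3.0967e+00] F [-7.75  2.03 14.39] w 0.0003
 twist [ 0.001 -0.013  0.001]
  [ 0.652  -0.0605  0.15  ] dp [-0.005 -0.258 -0.003]
  [0.471 0.035 0.15 ] dp [ 0.702 -0.256 -0.417]
  [0.471 0.035 0.02 ] dp [ 0.7    0.264 -0.416]
```

All three rails touched. Now up and over to the tea carton, opening the fingers on the way.

Emit:
step_arm(claw=[0, 0, 1, 1, 1, 1, 1, 1], dp=[[0, -0.15, 0], [0, -0.25, 0], [0.25, -0.25, -0.14], [0.5, -0.25, -0.29], [0.7, -0.25, -0.416], [0.7, -0.25, -0.416], [0.7, -0.25, -0.416], [0.7, -0.25, -0.416]], twist=[[0, 0, 0], [0, 0, 0], [0, -0.013, 0], [0, -0.013, 0], [0, -0.013, 0], [0, -0.013, 0], [0, -0.013, 0], [0, -0.013, 0]])

```text
clock: 6.02
eef_pos: [0.4733, 0.0342, 0.1491]
tool_rot: [-1.571, -0.0, -3.077]
contact_force: [1.4, 0.1, 1.1]
width: 0.058
```

```bash
python3 -c "
from h import *
go((.471,.035,.02),yaw=.065-np.pi)"
```

```text
t 6.025 tcp [0.4733 0.0342 0.1491] rpy [-1.5715e+00 -1.0000e-04 -3.0769e+00] F [1.4 0.1 1.1] w 0.058
 twist [ 0. -0.  0.]
  [0.471 0.035 0.02 ] dp [ 0.009  0.516 -0.003]
```

Emit:
step_arm(claw=[1, 1, 1, 1, 1, 1, 1, 1], dp=[[0.009, 0, -0.003], [0.009, 0, -0.003], [0.009, 0, -0.003], [0.009, 0.2, -0.003], [0.009, 0.4, -0.003], [0.009, 0.5, -0.003], [0.009, 0.516, -0.003], [0.009, 0.516, -0.003]], twist=[[0, 0, 0], [0, 0, 0], [0, 0, 0], [0, 0, 0], [0, 0, 0], [0, 0, 0], [0, 0, 0], [0, 0, 0]])

```text
clock: 7.02
eef_pos: [0.4717, 0.0349, 0.0206]
tool_rot: [-1.571, 0.001, -3.077]
contact_force: [0.8, -0.3, 0.3]
width: 0.0881
```

Emit:
step_arm(claw=[0.5, 0.5, 0.5, 0.5, 0.5], dp=[[0, 0, 0], [0, 0, 0], [0, 0, 0], [0, 0, 0], [0, 0, 0]], twist=[[0, 0, 0], [0, 0, 0], [0, 0, 0], [0, 0, 0], [0, 0, 0]], squeeze=3)

```text
clock: 7.65
eef_pos: [0.4717, 0.0349, 0.0207]
tool_rot: [-1.571, 0.001, -3.077]
contact_force: [0.3, 0.3, 0.0]
width: 0.0442
```

```bash
python3 -c "
from h import *
go((*rk(-.133,-.0295),.02))"
```

```text
t 7.65 tcp [0.4717 0.0349 0.0207] rpy [-1.5715e+00  6.0000e-04 -3.0769e+00] F [0.27 0.34 0.03] w 0.0442
 twist [ 0.     0.012 -0.   ]
  [ 0.4755 -0.0696  0.02  ] dp [0.012 0.003 0.418]
```

Emit:
step_arm(claw=[0.5, 0.5, 0.5, 0.5, 0.5, 0.5, 0.5, 0.5], dp=[[0.002, 0, 0.04], [0.004, 0, 0.1], [0.006, 0, 0.16], [0.008, 0, 0.22], [0.01, 0, 0.28], [0.012, 0, 0.34], [0.012, 0, 0.39], [0.012, 0, 0.418]], twist=[[0, 0.002, 0], [0, 0.004, 0], [0, 0.006, 0], [0, 0.008, 0], [0, 0.01, 0], [0, 0.012, 0], [0, 0.012, 0], [0, 0.012, 0]])

```text
clock: 8.65
eef_pos: [0.4755, -0.0704, 0.0206]
tool_rot: [-1.572, 0.001, -3.097]
contact_force: [-0.2, 1.9, 1.6]
width: 0.044
```

Emit:
step_arm(claw=[0.5, 0.8, 0.8, 0.8, 0.8], dp=[[0, 0, 0], [0, 0, 0], [0, 0, 0], [0, 0, 0], [0, 0, 0]], twist=[[0, 0, 0], [0, 0, 0], [0, 0, 0], [0, 0, 0], [0, 0, 0]])

```text
clock: 9.28
eef_pos: [0.4754, -0.0702, 0.0206]
tool_rot: [-1.572, 0.001, -3.096]
contact_force: [-0.7, -0.2, -0.8]
width: 0.07
```

Emit:
step_arm(claw=[0.8, 0.8, 0.8, 0.8, 0.8, 0.8], dp=[[0, -0.2, 0], [0, -0.4, 0], [0.2, -0.4, 0], [0.4, -0.4, 0], [0.44, -0.4, 0], [0.44, -0.4, 0]], twist=[[0, 0, 0], [0, 0, 0], [0, 0, 0], [0, 0, 0], [0, 0, 0], [0, 0, 0]])

```text
clock: 10.02
eef_pos: [0.3657, -0.0754, 0.1208]
tool_rot: [-1.571, 0.002, -3.097]
contact_force: [0.4, 0.1, 0.3]
width: 0.0704
```

```bash
python3 - <<'E'
from h import *
go((*rk(-.133-.045-.025,-.027),.12),(*rk(-.133-.045-.025,-.027),.025))
p,d=camera("top");cv2.imwrite("pics/t2.png",cv2.resize(p[120:300,220:460,::-1],None,fx=3,fy=3))
W=cloud("top",d);X,Y,Z=W[...,0],W[...,1],W[...,2]
q=W[(X>.4)&(X<.56)&(Y>-.12)&(Y<.03)&(abs(Z-.06)<.008)];q=q[q[:,0]<.548]
print(len(q),rect(q),q.min(0),q.max(0)); c=(np.array(rect(q)[0])/1000-O);print("rack xy",c[0]+TH*c[1],c[1]-TH*c[0])
E
```

```text
t 10.025 tcp [ 0.3657 -0.0754  0.1208] rpy [-1.5711e+00  2.2000e-03 -3.0966e+00] F [0.43 0.08 0.33] w 0.0704
 twist [ 0.    -0.001 -0.001]
  [ 0.4055 -0.0704  0.12  ] dp [-0.16   0.004 -0.013]
  [ 0.4055 -0.0704  0.025 ] dp [-0.159  0.384 -0.013]
526 (array([474.7, -69.2]), array([89.4, 40. ]), 2.13) [ 0.42970857 -0.09025552  0.05336544] [ 0.51878406 -0.04883511  0.06774329]
rack xy -0.13392975999999998 -0.029074509999999998
```

View pics/t2.png

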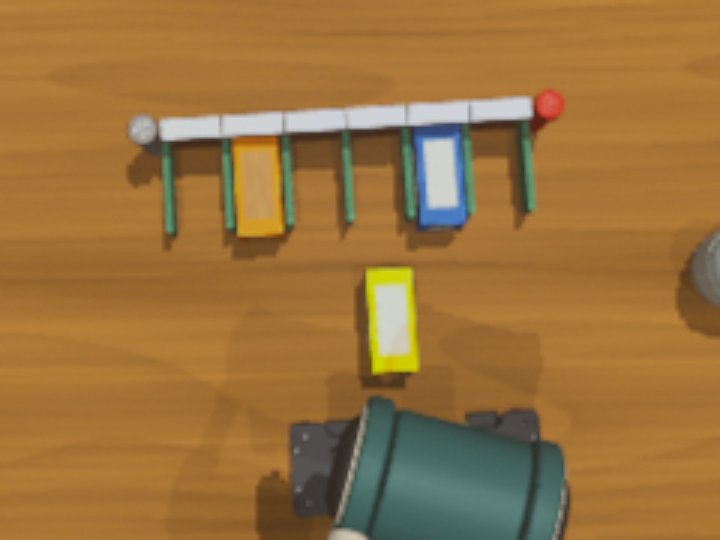

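The carton is standing about 2–4 mm off the gap's centre line, toward red. I'll measure the dividers directly.

```bash
python3 - <<'E'
from h import *
for i in range(2):
    p,d=camera("top");W=cloud("top",d);p=p.astype(int)
    c,s=np.cos(TH),np.sin(TH);D=W[...,:2]-O;x=c*D[...,0]+s*D[...,1];y=-s*D[...,0]+c*D[...,1];Z=W[...,2]
    g=(p[...,1]>p[...,0]+20)&(p[...,1]>p[...,2]+5)&(abs(Z-.045)<.006)
    for k in range(-3,4):
        m=g&(abs(y-.054*k)<.015)&(x<.03)
        print(k*54,m.sum(),np.polyfit(x[m],y[m],1).round(4),(x[m].min()).round(3))
    for nm,x0,y0 in(("tea",-.134,-.029),("blue",-.008,-.081),("orange",-.008,.081)):
        m=(abs(Z-.06)<.008)&(abs(x-x0)<.055)&(abs(y-y0)<.026)&(x<.036);print(nm,m.sum(),x[m].mean(),y[m].mean(),(y[m].min()+y[m].max())/2,rect(np.stack([x[m],y[m]],1)))
go((*rk(-.133,-.027),.12))
E
```

```text
-162 61 [ 0.0041 -0.1611] -0.041
-108 57 [ 0.008  -0.1075] -0.04
-54 62 [ 0.01   -0.0533] -0.042
0 53 [0.0067 0.0003] -0.042
54 54 [0.0058 0.0543] -0.041
108 49 [-0.0074  0.1079] -0.041
162 54 [-0.006   0.1619] -0.042
tea 525 -0.13380943083684882 -0.02895467315167776 -0.02914226047715479 (array([-133.7,  -29.1]), array([40.1, 89.4]), 89.95)
blue 510 -0.00867437830149216 -0.08002867066834829 -0.08030226985280667 (array([ -8.6, -80.2]), array([40.2, 88.9]), 89.65)
orange 502 -0.009046109580523869 0.081383580263505 0.08145940650554451 (array([-8.7, 81.4]), array([89.1, 39.9]), 0.1)
-162 61 [ 0.0007 -0.1613] -0.041
-108 58 [ 0.0071 -0.1075] -0.04
-54 62 [ 0.0054 -0.0533] -0.043
0 53 [0.0058 0.0003] -0.041
54 53 [0.0053 0.0544] -0.041
108 51 [-0.0055  0.1079] -0.041
162 55 [0.0022 0.1619] -0.043
tea 523 -0.13370591952205765 -0.029006036556099065 -0.029175444136195855 (array([-133.8,  -29.1]), array([40.1, 89.4]), 89.6)
blue 507 -0.00883444096265016 -0.07995349236465348 -0.08030528510208895 (array([ -8.4, -80.2]), array([40.2, 88.4]), 89.67)
orange 503 -0.009012438046444554 0.08139725396486006 0.08142906092696053 (array([-8.6, 81.4]), array([39.9, 89.2]), 89.99)
t 10.175 tcp [ 0.3671 -0.0755  0.1211] rpy [-1.5712e+00  2.0000e-03 -3.0959e+00] F [ 0.06  0.32 -0.  ] w 0.0705
 twist [ 0.    -0.    -0.001]
  [ 0.4754 -0.0671  0.12  ] dp [-0.434  0.005 -0.014]
```

Emit:
step_arm(claw=[0.8, 0.8, 0.8, 0.8, 0.8, 0.8, 0.8, 0.8], dp=[[-0.2, 0, -0.01], [-0.4, 0, -0.016], [-0.434, 0, -0.016], [-0.434, 0, -0.016], [-0.434, 0.2, -0.016], [-0.434, 0.36, -0.016], [-0.434, 0.405, -0.016], [-0.434, 0.405, -0.016]], twist=[[0, 0, 0], [0, 0, 0], [0, 0, 0], [0, 0, 0], [0, 0, 0], [0, 0, 0], [0, 0, 0], [0, 0, 0]])

```text
clock: 11.18
eef_pos: [0.4745, -0.0665, 0.0199]
tool_rot: [-1.572, 0.0, -3.096]
contact_force: [-0.1, -0.5, 0.6]
width: 0.0706
```

Emit:
step_arm(claw=[0.6, 0.47, 0.47, 0.47, 0.47, 0.47, 0.8, 0.8], dp=[[0, 0, 0], [0, 0, 0], [0, 0, 0], [0, 0, 0], [0, 0, 0], [0, 0, 0], [0, 0, 0], [0, 0, 0]], twist=[[0, 0, 0], [0, 0, 0], [0, 0, 0], [0, 0, 0], [0, 0, 0], [0, 0, 0], [0, 0, 0], [0, 0, 0]])

```text
clock: 12.18
eef_pos: [0.474, -0.0663, 0.0195]
tool_rot: [-1.572, -0.001, -3.096]
contact_force: [-0.0, -0.1, 1.4]
width: 0.0597
```

Emit:
step_arm(claw=[0.8, 0.8, 0.8, 0.8, 0, 0, 0, 0], dp=[[0, 0, 0], [0, -0.2, 0], [0, -0.36, 0], [0.1, -0.36, 0], [0.3, -0.36, 0], [0.35, -0.36, 0], [0.35, -0.36, 0], [0.35, -0.36, 0]], twist=[[0, 0, 0], [0, 0, 0], [0, 0, 0], [0, 0, 0], [0, 0, 0], [0, 0, 0], [0, 0, 0], [0, 0, 0]])

```text
clock: 13.18
eef_pos: [0.3881, -0.0706, 0.1101]
tool_rot: [-1.572, 0.001, -3.096]
contact_force: [-0.3, 0.8, 0.3]
width: 0.0325
```

```bash
cat >> h.py <<'E'
def look():
    p,d=camera("top");W=cloud("top",d)
    c,s=np.cos(TH),np.sin(TH);D=W[...,:2]-O;x=c*D[...,0]+s*D[...,1];y=-s*D[...,0]+c*D[...,1];Z=W[...,2]
    m=(abs(Z-.06)<.008)&(x<.033)&(x>-.2)&(abs(y+.027)<.0275);m&=~((p[...,2].astype(int)>p[...,0].astype(int)+30))
    print("tea",m.sum(),rect(np.stack([x[m],y[m]],1)),np.percentile(x[m],[1,99]).round(4));return p
E
python3 - <<'E'
from h import *
look();go((*rk(-.207,-.0265),.12),(*rk(-.207,-.0265),.028))
E
```

```text
tea 505 (array([-133. ,  -27.3]), array([40. , 88.2]), 89.33) [-0.1765 -0.0895]
t 13.225 tcp [ 0.3881 -0.0706  0.1101] rpy [-1.5717e+00  8.0000e-04 -3.0961e+00] F [-0.32 -0.42  0.93] w 0.0287
 twist [ 0.001 -0.001 -0.   ]
  [ 0.4014 -0.0701  0.12  ] dp [-0.053 -0.04   0.   ]
  [ 0.4014 -0.0701  0.028 ] dp [-0.053  0.328  0.001]
```

Emit:
step_arm(claw=[0, 0, 0, 0, 0, 0], dp=[[-0.03, 0, 0], [-0.03, 0, 0], [-0.03, 0.18, 0], [-0.03, 0.3, 0], [-0.03, 0.33, 0], [-0.03, 0.33, 0]], twist=[[0, 0, 0], [0, 0, 0], [0, 0, 0], [0, 0, 0], [0, 0, 0], [0, 0, 0]])

```text
clock: 13.98
eef_pos: [0.3957, -0.0701, 0.0276]
tool_rot: [-1.572, -0.0, -3.096]
contact_force: [1.0, -0.6, 0.1]
width: 0.0003
```

```bash
python3 -c "
from h import *
go((*rk(-.187,-.0270),.028),(*rk(-.13,-.0270),.028))"
```

```text
t 13.975 tcp [ 0.3957 -0.0701  0.0276] rpy [-1.572e+00 -1.000e-04 -3.096e+00] F [ 0.96 -0.61  0.05] w 0.0003
 twist [ 0.001 -0.     0.   ]
  [ 0.4215 -0.0696  0.028 ] dp [-0.103 -0.002  0.003]
  [ 0.4784 -0.067   0.028 ] dp [-0.331 -0.002  0.003]
```

Push forward about 85 mm to bring the nose well into the gap, then look.

Emit:
step_arm(claw=[0, 0, 0, 0, 0, 0, 0, 0], dp=[[-0.06, 0, 0.003], [-0.09, 0, 0.003], [-0.12, 0, 0.003], [-0.16, 0, 0.003], [-0.2, 0, 0.003], [-0.24, 0, 0.003], [-0.28, 0, 0.003], [-0.31, 0, 0.003]], twist=[[0, 0, 0], [0, 0, 0], [0, 0, 0], [0, 0, 0], [0, 0, 0], [0, 0, 0], [0, 0, 0], [0, 0, 0]])

```text
clock: 14.98
eef_pos: [0.4739, -0.0673, 0.0275]
tool_rot: [-1.572, 0.0, -3.096]
contact_force: [-1.4, -0.8, 1.5]
width: 0.0005
```

```bash
python3 - <<'E'
from h import *
p=look();cv2.imwrite("pics/t3.png",cv2.resize(p[120:300,220:460,::-1],None,fx=3,fy=3))
go((*rk(-.1,-.027),.028),(*rk(-.064,-.0268),.028))
E
```

```text
tea 159 (array([-53.5, -27.8]), array([35.9, 39.3]), 4.77) [-0.069  -0.0364]
t 15.025 tcp [ 0.475  -0.0674  0.0277] rpy [-1.5717e+00  1.5000e-03 -3.0960e+00] F [ 0.94 -0.75 -0.3 ] w 0.0009
 twist [ 0.001 -0.    -0.001]
  [ 0.5084 -0.0656  0.028 ] dp [-0.134 -0.001 -0.001]
  [ 0.5443 -0.0637  0.028 ] dp [-0.278 -0.001 -0.002]
```

View pics/t3.png

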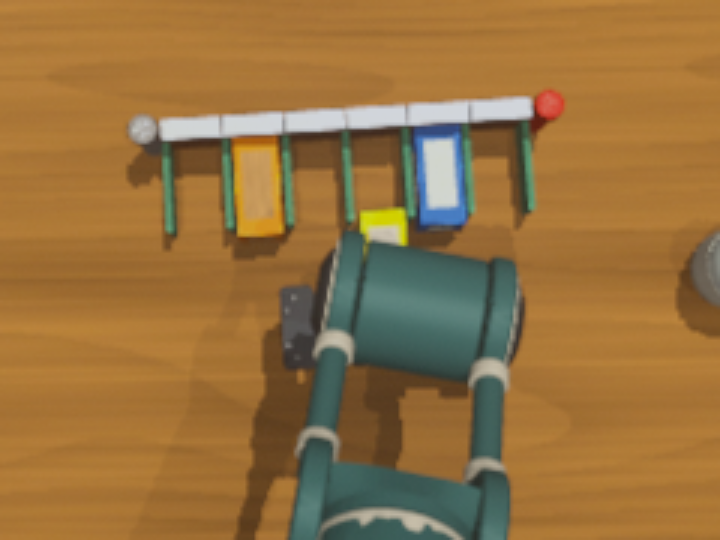

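The nose (crop ~(384,210)) sits between the dividers at 349 and 410, just inside the mouth. I'll continue.

Emit:
step_arm(claw=[0, 0, 0, 0, 0, 0, 0], dp=[[-0.04, 0, -0.001], [-0.08, 0, -0.001], [-0.12, 0, -0.001], [-0.16, 0, -0.001], [-0.2, 0, -0.001], [-0.23, 0, -0.001], [-0.25, 0, -0.001]], twist=[[0, 0, 0], [0, 0, 0], [0, 0, 0], [0, 0, 0], [0, 0, 0], [0, 0, 0], [0, 0, 0]])

```text
clock: 15.9
eef_pos: [0.5379, -0.0643, 0.0279]
tool_rot: [-1.572, 0.001, -3.096]
contact_force: [-2.0, -0.1, 1.4]
width: 0.001
```

Emit:
step_arm(claw=[0, 0, 0, 0, 0, 0, 0], dp=[[-0.01, 0, 0], [-0.02, 0, 0], [-0.025, 0, 0], [-0.03, 0, 0], [-0.035, 0, 0], [-0.04, 0, 0], [-0.04, 0, 0]], twist=[[0, 0, 0], [0, 0, 0], [0, 0, 0], [0, 0, 0], [0, 0, 0], [0, 0, 0], [0, 0, 0]])

```text
clock: 16.77
eef_pos: [0.5481, -0.0638, 0.0279]
tool_rot: [-1.572, 0.002, -3.096]
contact_force: [0.4, 0.3, -0.2]
width: 0.0004
```

```bash
python3 - <<'E'
from h import *
look(); go((*rk(-.0605,-.0268),.028))
E
```

```text
tea 8 (array([ 31.4, -26. ]), array([ 7.8, 39.1]), 13.26) [0.0233 0.0321]
t 16.825 tcp [ 0.5481 -0.0638  0.0279] rpy [-1.5716e+00  1.9000e-03 -3.0959e+00] F [ 0.56  0.84 -0.55] w 0.0007
 twist [ 0.001 -0.    -0.001]
  [ 0.5478 -0.0636  0.028 ] dp [ 0.001 -0.    -0.001]
```

Emit:
step_arm(claw=[0, 0, 0, 0], dp=[[-0.004, 0, 0], [-0.008, 0, 0], [-0.012, 0, 0], [-0.012, 0, 0]], twist=[[0, 0, 0], [0, 0, 0], [0, 0, 0], [0, 0, 0]])

```text
clock: 17.32
eef_pos: [0.5484, -0.0637, 0.0275]
tool_rot: [-1.572, -0.004, -3.096]
contact_force: [-8.8, -1.1, 6.9]
width: 0.0004
```

Emit:
step_arm(claw=[0, 0, 0, 0], dp=[[-0.004, 0, 0], [-0.008, 0, 0], [-0.012, 0, 0], [-0.012, 0, 0]], twist=[[0, 0, 0], [0, 0, 0], [0, 0, 0], [0, 0, 0]])

```text
clock: 17.82
eef_pos: [0.5482, -0.0636, 0.0271]
tool_rot: [-1.572, -0.011, -3.095]
contact_force: [-11.3, -1.5, 7.7]
width: 0.0005
```

It stops firmly at x = 0.548 with 11 N, so the carton is home. Backing off and checking.

Emit:
step_arm(claw=[0, 0, 0, 0, 0, 0, 0, 0], dp=[[0.05, -0.005, 0], [0.15, -0.01, 0], [0.3, -0.1, 0], [0.4, -0.3, 0], [0.6, -0.5, 0], [0.7, -0.6, 0], [0.7, -0.6, 0], [0.7, -0.6, 0]], twist=[[0, 0, 0], [0, 0, 0], [0, 0, 0], [0, 0, 0], [0, 0, 0], [0, 0, 0], [0, 0, 0], [0, 0, 0]])

```text
clock: 18.82
eef_pos: [0.3755, -0.0719, 0.1786]
tool_rot: [-1.572, -0.009, -3.096]
contact_force: [-0.5, -0.1, -0.7]
width: 0.0006
```

```bash
python3 - <<'E'
from h import *
p=look();cv2.imwrite("pics/t4.png",cv2.resize(p[120:300,220:460,::-1],None,fx=3,fy=3));go()
p,d=camera("top");W=cloud("top",d);c,s=np.cos(TH),np.sin(TH);D=W[...,:2]-O;x=c*D[...,0]+s*D[...,1];y=-s*D[...,0]+c*D[...,1]
for nm,y0 in(("tea",-.0265),("blue",-.0805),("orange",.0815)):
    m=(abs(W[...,2]-.06)<.008)&(abs(y-y0)<.024)&(x<.036)&(x>-.08);print(nm,m.sum(),rect(np.stack([x[m],y[m]],1)),x[m].min(),W[...,2][m].mean())
E
```

```text
tea 482 (array([ -9.4, -26.7]), array([84.5, 40.1]), 0.4) [-0.0509  0.0321]
t 18.875 tcp [ 0.3752 -0.0718  0.178 ] rpy [-1.5729 -0.0111 -3.0953] F [ 0.72  0.49 -0.36] w 0.0007
 twist [ 0.001 -0.     0.007]
tea 503 (array([ -8. , -28.7]), array([43.7, 87.5]), 89.76) -0.05162781374938961 0.05967727218841195
blue 510 (array([ -8.4, -80.2]), array([88.7, 40.1]), 0.16) -0.05275843018305204 0.05954210379219611
orange 501 (array([-8.6, 81.4]), array([88.6, 39.8]), 0.14) -0.052925326528858195 0.059522985939436515
```

View pics/t4.png

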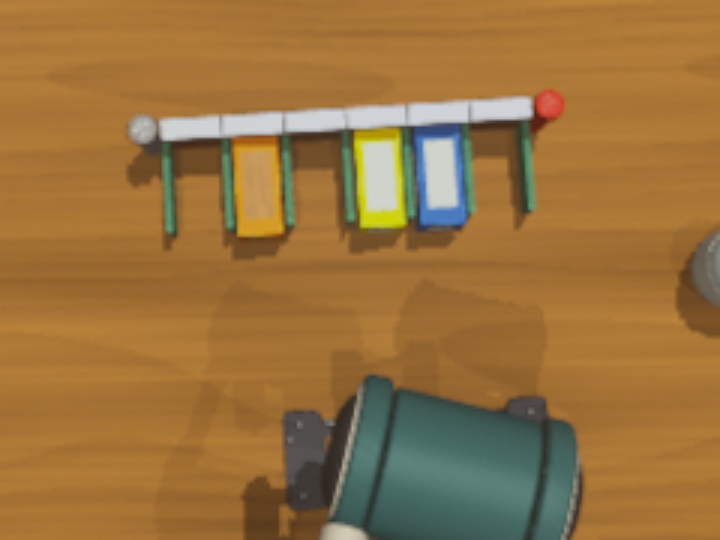

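The carton is home in the third gap from red. Its front edge is within about 1 mm of the blue and orange cartons', which haven't moved, and the fingers are clear. Handing in.

```bash
python3 -c "
from plant import ctrl
print(ctrl.hand_in())"
```

```text
the job is handed in; nothing more can be done
None
```

The yellow carton is standing fully home in the third gap from the red post, and I have handed the job in; no verdict was reported. Clock time at hand-in was about 19 s of the 70 s allowed.

- **Counting:** The red post is at the −y end. With shut fingers I touched the rail behind the first, second and third gap in turn (rails f, e, d), lifting between touches. The force upward was 14, 17 and 14 N, each with the fingertip at z = 85 mm.
- **Moving the carton:** I pushed it sideways between loosely set fingers. It then sat about 2.6 mm off the gap's centre line. I corrected that by closing the fingers lightly (3 N squeeze setting, no lift). Then I pushed it in from behind until it stopped firmly against the back wall at about 11 N.
- **Last checks:** In the rack's axes the carton's centre is at about (−8 to −9, −27) mm; the exact home position is (−8, −27). One of the two final fits gave y = −28.7 mm and a width of 43.7 mm instead of 40. I think its window picked up other points, because the other fit gave −26.7 mm and 40.1 mm.
- **Other items:** The carton's front edge is within about 1 mm of the blue and orange cartons'. Those two had not moved between the pictures. I did not measure the jar and the can again, but no move came near the can, and the arm passed above and clear of the jar.
- **Fingers:** They finished well clear, 0.18 m above the counter, with no contact force.

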